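Flip the reorder marker of the empty parts bin

ROBOT

A 7-joint arm with a two-finger parallel gripper is mounted at the origin on the work surface. World frame = base frame: x ahead of the robot, y to its left, z up, the work surface at z = 0. Lengths are in mm, angles in degrees, forces in N, time in s.
With the tool pointing down it reaches from about 400 to 875 mm from the base axis. Payload 6.5 kg.
Tool frame: the origin (TCP) lies where the fingers leave the gripper's body, on its centre line; the fingertips stand 64 mm ahead of it and the grasp point (between the pads) lies 45 mm ahead of it (env.grasp_offset is the z of the grasp point in the tool frame, in mm); z points along the fingers, x is the direction in which the jaws open and shut, and the axes are right-handed (so a half turn about z gives the same grasp; the last joint's range is limited). The gripper opens to 88 mm and grips with 3 to 60 N. Pads are 18 mm wide; open, the fingers measure 123 mm over their backs; the gripper's body (75 mm by 187 mm) begins 45 mm behind the grasp point.
Start: joints at [-71.631, 30.733, -0.252, 88.115, 0.149, 61.152, -4.079], TCP at [245.19, 601.973, 302.716] pointing down, gripper open.
Joint ranges: [-154.64, 154.64], [-21.42, 123.67], [-72.66, 72.17], [13.99, 137.28], [-74.86, 254.86], [10.95, 109.41], [-158.01, 158.01]. Speed limits (degrees/s): [136.94, 136.94, 180, 180, 180, 180, 180].

INTERFACE

Orientations are given as a 3x3 rotation matrix whose columns are the frame's x, y, z axes.
In Python, from cell import env, capture gives the robot as it stands. The module is installed in compiled form; this text tells all that it offers.
- The arm moves only by the shell command python3 -m pendant 'ROWS' [FORCE]. ROWS is text: rows parted by semicolons, each of 7 numbers parted by spaces: the turn, a rotation vector about the world's x, y, z in degrees, then the shift along the world's x, y, z in mm, then the finger opening in mm, from 0 to 88.1. In form: ax ay az dx dy dz gripper; .... A call has exactly 5 rows; each row shifts and turns the commanded pose from where the row before left it; what a row does not reach is not made up. A row lasts 1/8 s, in which the tool goes at most 62.5 mm and 10.7 degrees, less where a joint would pass 70% of its speed; a pose out of reach is approached as far as the arm can. A call with a gripper value outside its range is refused whole. The fingers move at their own pace and stop on an object; FORCE is the grip in N (left out, the last holds). Time passes only in rows, so rows that do not move let the fingers close, or fill a call up. It gives the time, the measured TCP pose, the force and the opening at its end, in the units of the state.
- env.get_obs(): the state, without advancing time (a new reading comes with each control period).
- capture(name): name is "scene" or "side" or "wrist"; returns a dict with "image" (480x640x3 uint8, blue, green, red), "range_z" (480x640 float32, mm along the optical axis (not along the pixel's ray), 0 where there is no reading), "camera_matrix" (3x3 intrinsics, pixels), "eye" and "attitude" of the camera in the world; the wrist camera has in their place "tool_from_camera" (4x4, takes a point from camera to tool coordinates, whose origin is the TCP and whose axes are the tool frame's). Camera axes: x right, y down, z forward; pixel columns grow to the right and rows downward; lengths in mm; the calibration is good to about 2 mm. The wrist camera is an equidistant fisheye: a pixel r from the principal point sees the ray r / f radians off the axis. A picture is of the moment at which its call begins: read the wrist's pose just before it.
- env.finish_job(): hands the job in, once; it reports no verdict.
The state is a dict: "clock": time; "joints": joint angles; "joint_vel": joint speeds; "joint_efforts": joint torques, N m; "tool_pos": TCP position; "tcp_rot": TCP orientation; "force": force on the tool from outside, world axes, zero at the start; "torque": the same for the moment, N m; "finger_gap": finger opening in mm.
Only numpy, scipy, OpenCV 4.12 (cv2) and the standard library are available. Lean on these libraries where they do the work, as an engineer would, in place of code of your own. Each camera call takes 0.05 s, during which the arm holds its last target. There are 200 camera calls.

TASK

One of the three parts bins on the bench rack has run empty. Using only the fingertips, gently flip that bin's hinged marker right over its pivot, from in front of the bin to lying flat over the bin's opening, so that its reorder face (the big cross) shows. Do not pinch the marker, and leave the other two markers and the loose things on the bench as they are.

Things in the scene. Friction and masses are not known exactly. Their poses are not given: they have to be found in the camera images.
- rack: Bin rack of aluminium bars, 412 mm long (y) x 174 deep (x), fixed to the bench; origin on the bench under its middle. Carries three equal grey picking bins side by side at 125 mm pitch, in any order, fronts towards the robot. One is EMPTY, one is heaped with bolts, one with white terminal blocks. Each has a hinged marker on its front lip.
- bin_empty: The EMPTY bin, fixed on the rack. 150 mm deep (x) x 105 wide (y); sides and back 78 high, front lip 45. Origin: centre of its underside, 20 mm above the bench; +x to its back, -x front (robot side), z up. Its steel marker bracket stands on the front lip: cheeks at y = +-42 mm, x -90 to -68, up to 91 mm high; two thin rest bars under the pivot, within 11 mm of it.
- pivot_empty (a point): Middle of the level pivot pin of the empty bin's marker, at (-79, 0, 86) mm in the bin's frame, 106 mm above the bench. The pivot runs along the bin's y; the point's axes are the bin's.
- tab_empty (a point): Point in the thumb tab of the empty bin's marker (moves with it), mid thickness, 78 mm from the pivot. The marker: flat white plate, 66 mm wide, 4 thick, reaching 66 mm from the pivot, then a thumb tab 30 wide that ends 80 mm from the pivot; 30 g. Upper face at the start: card with a bar code; other (reorder) face: card with a big black cross. Below the tab the space is free down to the bench.
- marker_empty (a joint): Angle of the empty bin's marker, rad. 0: level in front of the bin, towards the robot, bar code up; pi/2: upright; 3.14: its stop, level above the bin's opening, cross up. Starts at 0 to 0.3. Stiff hinge: it stays where it is left and takes about 0.6 N at the tab to turn. Keep the fingers' force on it and on its bin under 20 N: a pinch would be too much.
- tab_bolts (a point): Same point of the marker of the bin heaped with bolts, to be left alone. Bin and marker have the same sizes as the empty one's; the marker starts at 0 to 0.3 rad.
- tab_blocks (a point): Same point of the marker of the bin heaped with white terminal blocks, to be left alone; same sizes, starts at 0 to 0.3 rad.
- screwdriver: Loose bystander: screwdriver 190 mm long lying on the bench in front of the rack, origin at its underside's centre, x along the blade
- spray: Loose bystander: small bottle 48 mm across, 130 mm high, standing beside the rack on its right (-y); origin at the centre of its underside
- contactor: Loose bystander: contactor 78 x 45 x 78 mm high, standing beside the rack on its left (+y); origin at the centre of its underside
- pulley: Loose bystander: aluminium belt pulley 48 mm across, 26 mm high, lying flat in front of the rack; origin at the centre of its underside

How it is judged (in metres and radians):
At the end, for the whole second after the job is handed in: The empty bin's marker lies over the bin's opening within 0.11 rad (6 degrees) of fully flat and at rest, and the other two markers' tabs are within 15 mm of where they were (value of joint marker_empty above 3.03 rad and velocity of joint marker_empty between -0.05 and 0.05 rad/s and distance of each of tab_bolts, tab_blocks from where it was at the start of the episode below 0.015 m); the robot touches nothing.
It fails at once if the fingers press or pinch the empty bin's marker, or its bin, with more than 20 N (contact force between the fingers and bin_empty above 20 N).
It fails at once if another bin's marker is moved more than 15 mm at its tab (distance of any of tab_bolts, tab_blocks from where it was at the start of the episode above 0.015 m).
It fails at once if a loose thing on the bench is lifted, carried or knocked more than 25 mm (distance of any of screwdriver, spray, contactor, pulley from where it was at the start of the episode above 0.025 m).
It also fails if it takes over 45 s, if anything falls off the work surface, if the arm or the gripper's body presses on something with over 40 N, if the wrist force passes 120 N, or if a joint passes its speed limit or range.

## Working session

There is one attempt and no reset: what is moved stays moved. The work goes in short steps, Python scripts to look and compute and a shell command to move; the robot and the scene stay as the last step left them, time stands still between calls to the robot, and variables do not carry over. Pictures are saved under pics/ and viewed, about 8 in all and at most 12, crops included, and the job is handed in when it is done.

```bash
mkdir -p pics
cat > h.py <<'E'
from cell import env, capture
import numpy as np, cv2
def snap(n,f):
    c=capture(n); cv2.imwrite('pics/'+f,c['image']); np.savez('pics/'+f[:-4]+'.npz',**{k:v for k,v in c.items()}); return c
def pts(c):
    K=c['camera_matrix'];z=c['range_z'];v,u=np.indices(z.shape)
    p=np.stack([(u-K[0,2])/K[0,0]*z,(v-K[1,2])/K[1,1]*z,z],-1)
    return p@np.array(c['attitude']).T+np.array(c['eye'])
E
python3 - <<'E'
from h import *
o=env.get_obs();print(o['clock'],o['tool_pos'],o['tcp_rot'],o['finger_gap'])
for n in('scene','side'):
    c=snap(n,n+'0.png');print(n,c['eye'],c['attitude'],c['camera_matrix'])
E
```

```text
0.0 [245.00369318 601.51629243 301.85766451] [[ 3.77094587e-01  9.26174621e-01 -4.93582689e-04]
 [ 9.26173221e-01 -3.77094879e-01 -1.61790899e-03]
 [-1.68459375e-03  1.52961654e-04 -9.99998569e-01]] 88.07350297065555
scene [1298.75154872 -329.32875979  779.73792112] [[ 0.44030091  0.57336174 -0.69093518]
 [ 0.8978399  -0.27747105  0.34189668]
 [ 0.00431596 -0.77088659 -0.6369578 ]] [[535.15473716   0.         316.63867529]
 [  0.         535.15473716 237.26752701]
 [  0.           0.           1.        ]]
side [ 499.93073638 -920.46452992  713.46885341] [[ 0.99812287 -0.01716016  0.05879002]
 [-0.05887621 -0.53316169  0.84396221]
 [ 0.01686206 -0.84583931 -0.5331712 ]] [[503.03586693   0.         311.58391354]
 [  0.         503.03586693 238.89549748]
 [  0.           0.           1.        ]]
```

View pics/scene0.png

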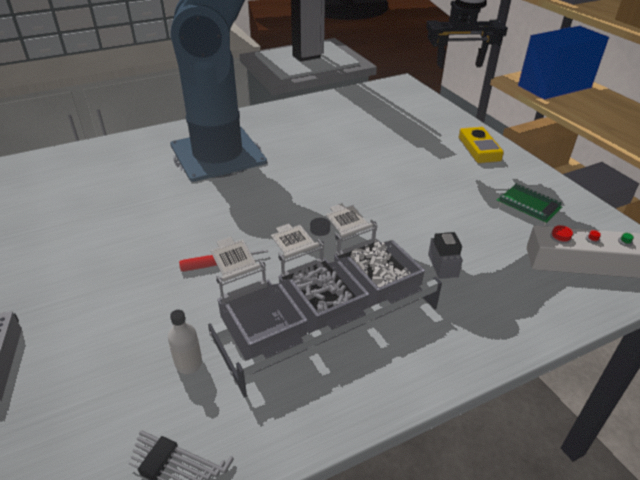

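View pics/side0.png

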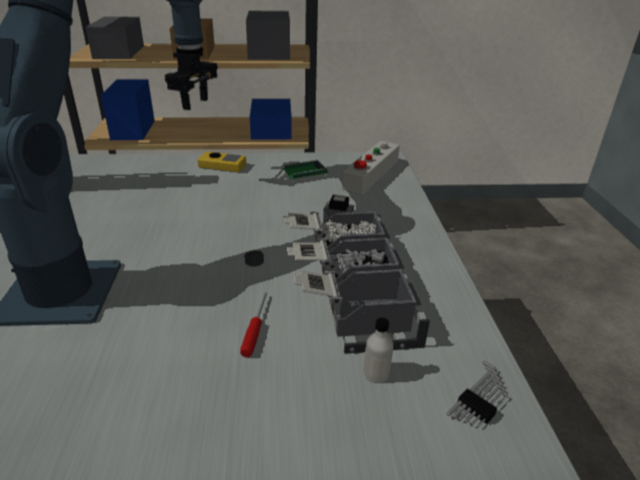

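The empty bin is the one nearest the spray bottle (-y end). Its marker is at scene (236,258) and side (316,284). The screwdriver lies at scene (225,260) and side (255,325), with its blade close under the marker. The bolts bin is in the middle.

```bash
cat > m.py <<'E'
from h import *
for n,boxes in (('scene',[(205,232,268,282),(268,218,325,258),(322,200,380,240)]),('side',[(290,265,340,300),(285,235,330,265),(280,208,325,232)])):
    c=np.load(f'pics/{n}0.npz');P=pts(c);hsv=cv2.cvtColor(c['image'],cv2.COLOR_BGR2HSV)
    for b in boxes:
        u0,v0,u1,v1=b
        q=P[v0:v1,u0:u1].reshape(-1,3);col=c['image'][v0:v1,u0:u1].reshape(-1,3).astype(int)
        k=(q[:,2]>90)&(q[:,2]<150)&(col.min(1)>110)
        q=q[k]
        # plane
        A=np.c_[q[:,:2],np.ones(len(q))];s=np.linalg.lstsq(A,q[:,2],rcond=None)[0]
        r=q[:,2]-A@s;q=q[abs(r)<6]
        A=np.c_[q[:,:2],np.ones(len(q))];s=np.linalg.lstsq(A,q[:,2],rcond=None)[0]
        print(n,len(q),'mean',q.mean(0).round(1),'slope',s[:2].round(3),'rect',cv2.minAreaRect(q[:,:2].astype(np.float32)))
        if b==boxes[0]:print(' x',np.percentile(q[:,0],[1,99]).round(),'y',np.percentile(q[:,1],[1,99]).round(),'z',np.percentile(q[:,2],[1,99]).round())
    # bin rims height 98 dark
    k=(abs(P[...,2]-98)<4)&(P[...,0]>400)&(P[...,0]<900)&(abs(P[...,1])<400)&(c['image'].max(2)<110)
    print('rim',cv2.minAreaRect(P[k][:,:2].astype(np.float32)),k.sum())
    for nm,k in (('red',(hsv[...,0]<8)&(hsv[...,1]>150)&(P[...,2]>5)&(P[...,2]<50)&(P[...,0]<700)&(P[...,1]<150)),):
        q=P[k];print(nm,q.min(0).round(),q.max(0).round(),q.mean(0).round())
    for nm,(u,v) in (('spraytop',(179,320) if n=='scene' else (382,327)),('pulley',(320,224) if n=='scene' else (254,256)),('contactor',(447,240) if n=='scene' else (340,203)),('bladeTip',(266,252) if n=='scene' else (268,298))):
        print(nm,P[v,u].round())
E
python3 m.py
```

```text
scene 1067 mean [ 570.5 -140.4  117.1] slope [-0.293 -0.019] rect ((565.641845703125, -139.0469207763672), (89.63622283935547, 91.9070816040039), 1.2130249738693237)
 x [523. 609.] y [-179. -100.] z [102. 131.]
scene 753 mean [560.8 -16.7 110.4] slope [-0.04   0.006] rect ((556.2122192382812, -16.112388610839844), (93.57398223876953, 87.78236389160156), 6.864754676818848)
scene 659 mean [555.  107.7 112.8] slope [-0.135 -0.015] rect ((547.2766723632812, 114.39556121826172), (90.77157592773438, 91.72216033935547), 89.76752471923828)
rim ((665.01611328125, -48.44279479980469), (169.87066650390625, 441.8313293457031), 3.3536078929901123) 1022
red [ 424. -219.   12.] [ 455. -151.   28.] [ 440. -184.   23.]
spraytop [ 682. -271.  127.]
pulley [441. 104.  25.]
contactor [660. 286.  76.]
bladeTip [466. -40.  14.]
side 240 mean [ 566.  -138.7  120.3] slope [-0.28  -0.016] rect ((559.9536743164062, -138.233154296875), (78.51107025146484, 68.40373229980469), 3.3478214740753174)
 x [522. 599.] y [-170. -105.] z [110. 134.]
side 334 mean [555.8 -18.7 112.5] slope [-0.041 -0.   ] rect ((550.7963256835938, -15.432464599609375), (80.78762817382812, 68.56047821044922), 2.710601806640625)
side 209 mean [552.5 105.3 115.4] slope [-0.128  0.   ] rect ((560.2535400390625, 105.62018585205078), (108.0497055053711, 68.08759307861328), 30.188472747802734)
rim ((665.0773315429688, -54.674652099609375), (166.2465057373047, 460.0962829589844), 3.3624088764190674) 1305
red [ 418. -221.    5.] [ 454. -129.   30.] [ 435. -184.   24.]
spraytop [ 669. -278.  126.]
pulley [431. 101.  22.]
contactor [658. 273.  73.]
bladeTip [467. -37.   1.]
```

Empty marker: pivot about (600,-137,106), angle about 0.285 rad, rack yaw about 3.3°. I'll close the fingers, swing round above everything, and pitch the fingers 45° forward.

```bash
python3 -m pendant '0 0 5.1 35 -50 0 0;0 0 5.1 35 -50 0 0;0 0 5.1 35 -50 0 0;0 0 5.1 35 -50 0 0;0 0 5.1 35 -50 0 0' 10; python3 -m pendant '0 0 0 12 -60 0 0;0 0 0 12 -60 0 0;0 0 0 12 -60 0 0;0 0 0 12 -60 0 0;0 0 0 12 -60 0 0'
```

```text
clock: 0.72
tool_pos: [421.0, 350.1, 302.6]
tcp_rot: [[-0.061, 0.998, -0.0], [0.998, 0.061, -0.0], [-0.0, -0.0, -1.0]]
force: [0.4, -0.0, 0.8]
finger_gap: 40.1
clock: 1.35
tool_pos: [480.2, 50.0, 302.7]
tcp_rot: [[-0.058, 0.998, 0.0], [0.998, 0.058, 0.0], [0.0, 0.0, -1.0]]
force: [0.5, 0.7, 0.2]
finger_gap: 0.5
```

```bash
python3 -m pendant '0.5 -9 0 -8 -39 -20 0;0.5 -9 0 -8 -39 -20 0;0.5 -9 0 -8 -39 -20 0;0.5 -9 0 -8 -39 -20 0;0.5 -9 0 -8 -39 -20 0'; python3 -c "
from h import *
o=env.get_obs();print(o['joints'],o['tool_pos'],o['tcp_rot'],o['force'],o['finger_gap'])"
```

```text
clock: 1.98
tool_pos: [459.5, -47.0, 249.5]
tcp_rot: [[-0.11, 0.896, 0.431], [0.991, 0.065, 0.118], [0.077, 0.44, -0.895]]
force: [0.4, -0.7, 0.4]
finger_gap: 0.6
[  3.77662346   9.94234322   1.83049268 133.76819257 -40.40736691
  14.66276559 138.19986801] [459.48858163 -46.96997618 249.50596278] [[-0.11025852  0.89568512  0.430803  ]
 [ 0.99088484  0.06530783  0.1178224 ]
 [ 0.07739696  0.43986709 -0.89472155]] [ 0.40501401 -0.74314859  0.41442642] 0.5910533757839382
```

The 45° pitch ran into the j4/j6/j7 limits, so I only got about 27°. The limits should ease further out. About 30° is enough to hook the tab's end.

```bash
cat > r.py <<'E'
import sys
from h import *
from scipy.spatial.transform import Rotation as R
def want(p,yaw=3.3):
    s,c=np.sin(np.radians(yaw)),np.cos(np.radians(yaw));p=np.radians(p)
    x=np.array([-s,c,0]);z=np.array([c*np.sin(p),s*np.sin(p),-np.cos(p)])
    return np.c_[x,np.cross(z,x),z]
o=env.get_obs();M=np.array(o['tcp_rot']);T=np.array(o['tool_pos'])
print('t',round(o['clock'],2),'J',np.round(o['joints'],1),'TCP',T.round(1),'tip',(T+64*M[:,2]).round(1),'F',np.round(o['force'],1))
print('z',M[:,2].round(3),'x',M[:,0].round(3))
for p in map(float,sys.argv[1:]): print(p,'turn',R.from_matrix(want(p)@M.T).as_rotvec(degrees=True).round(1))
E
python3 -m pendant '0 0 0 12 -20 0 0;0 0 0 12 -20 0 0;0 0 0 12 -20 0 0;0 0 0 12 -20 0 0;0 0 0 12 -20 0 0'; python3 r.py 30 35
```

```text
clock: 2.6
tool_pos: [520.1, -148.3, 249.8]
tcp_rot: [[-0.108, 0.896, 0.43], [0.991, 0.063, 0.117], [0.078, 0.439, -0.895]]
force: [-0.6, 0.8, 0.4]
finger_gap: -0.0
t 2.6 J [ 15.5  18.    2.9 122.2 -42.3  22.7 150.3] TCP [ 520.1 -148.3  249.8] tip [ 547.7 -140.8  192.5] F [-0.6  0.8  0.4]
z [ 0.43   0.117 -0.895] x [-0.108  0.991  0.078]
30.0 turn [-4.1 -4.2 -3.1]
35.0 turn [-3.7 -9.2 -3.2]
```

j7 is near its limit, so I'll take the equivalent half-turn about the tool axis.

```bash
sed -i 's/x=np.array(\[-s,c,0\])/x=np.array([s,-c,0])/' r.py
python3 -m pendant '4.5 1.2 -9.4 0 0 0 0;4.5 1.2 -9.4 0 0 0 0;4.5 1.2 -9.4 0 0 0 0;4.5 1.2 -9.4 0 0 0 0;4.5 1.2 -9.4 0 0 0 0' >/dev/null
python3 -m pendant '4.5 1.2 -9.4 0 0 0 0;4.5 1.2 -9.4 0 0 0 0;4.5 1.2 -9.4 0 0 0 0;4.5 1.2 -9.4 0 0 0 0;4.5 1.2 -9.4 0 0 0 0' >/dev/null
python3 -m pendant '4.5 1.2 -9.4 0 0 0 0;4.5 1.2 -9.4 0 0 0 0;4.5 1.2 -9.4 0 0 0 0;4.5 1.2 -9.4 0 0 0 0;4.5 1.2 -9.4 0 0 0 0' >/dev/null
python3 r.py 30 35
```

```text
t 4.47 J [-13.6  21.1  37.8 123.8 -61.9  31.2   9.6] TCP [ 519.8 -147.5  249.9] tip [ 547.2 -140.4  192.4] F [ 0.2  0.1 -0.7]
z [ 0.428  0.111 -0.897] x [ 0.439 -0.893  0.098]
30.0 turn [  6.6  -2.8 -22.6]
35.0 turn [  7.8  -7.7 -22.3]
```

```bash
python3 -m pendant '2.6 -2.6 -7.5 0 0 0 0;2.6 -2.6 -7.5 0 0 0 0;2.6 -2.6 -7.5 0 0 0 0;0 0 0 -10 0 0 0;0 0 0 -10 0 0 0' ;python3 r.py 30 35
```

```text
clock: 5.1
tool_pos: [499.7, -149.1, 249.5]
tcp_rot: [[0.115, -0.828, 0.549], [-0.993, -0.105, 0.049], [0.017, -0.551, -0.834]]
force: [0.2, -0.6, -0.1]
finger_gap: 0.1
t 5.1 J [ 16.1  15.1   2.2 130.  -74.8  13.5   5.6] TCP [ 499.7 -149.1  249.5] tip [ 534.8 -146.   196.1] F [ 0.2 -0.6 -0.1]
z [ 0.549  0.049 -0.834] x [ 0.115 -0.993  0.017]
30.0 turn [ 0.7  3.5 -3.3]
35.0 turn [ 1.1 -1.5 -3.3]
```

```bash
python3 -m pendant '0.1 0.7 -0.6 -6 0 -10 0;0.1 0.7 -0.6 -6 0 -10 0;0.1 0.7 -0.6 -6 0 -10 0;0.1 0.7 -0.6 -6 0 -10 0;0.1 0.7 -0.6 -6 0 -10 0' ;python3 r.py 30 35
```

```text
clock: 5.72
tool_pos: [473.1, -153.0, 210.5]
tcp_rot: [[0.068, -0.872, 0.484], [-0.998, -0.057, 0.037], [-0.004, -0.485, -0.874]]
force: [-0.3, 0.8, -0.5]
finger_gap: 0.3
t 5.72 J [ 19.2  18.1  -0.8 131.9 -74.8  11.    4.3] TCP [ 473.1 -153.   210.5] tip [ 504.  -150.7  154.6] F [-0.3  0.8 -0.5]
z [ 0.484  0.037 -0.874] x [ 0.068 -0.998 -0.004]
30.0 turn [-0.2 -1.  -0.6]
35.0 turn [ 0.1 -6.  -0.6]
```

```bash
python3 -m pendant '0 0 0 0 2 -10 0;0 0 0 0 2 -10 0;0 0 0 0 2 -10 0;0 0 0 0 2 -10 0;0 0 0 0 2 -10 0' ;python3 r.py 30; python3 -c "
from h import *
snap('side','side1.png');cv2.imwrite('pics/side1c.png',cv2.resize(cv2.imread('pics/side1.png')[150:390,180:500],(800,600)))"
```

```text
clock: 6.35
tool_pos: [481.2, -153.0, 185.3]
tcp_rot: [[0.077, -0.889, 0.452], [-0.997, -0.059, 0.055], [-0.022, -0.455, -0.89]]
force: [0.1, -0.4, 0.5]
finger_gap: 0.3
t 6.35 J [ 19.8  22.1  -1.6 130.2 -74.8  11.    4.8] TCP [ 481.2 -153.   185.3] tip [ 510.2 -149.5  128.3] F [ 0.1 -0.4  0.5]
z [ 0.452  0.055 -0.89 ] x [ 0.077 -0.997 -0.022]
30.0 turn [-1.1 -3.  -1.2]
```

View pics/side1c.png

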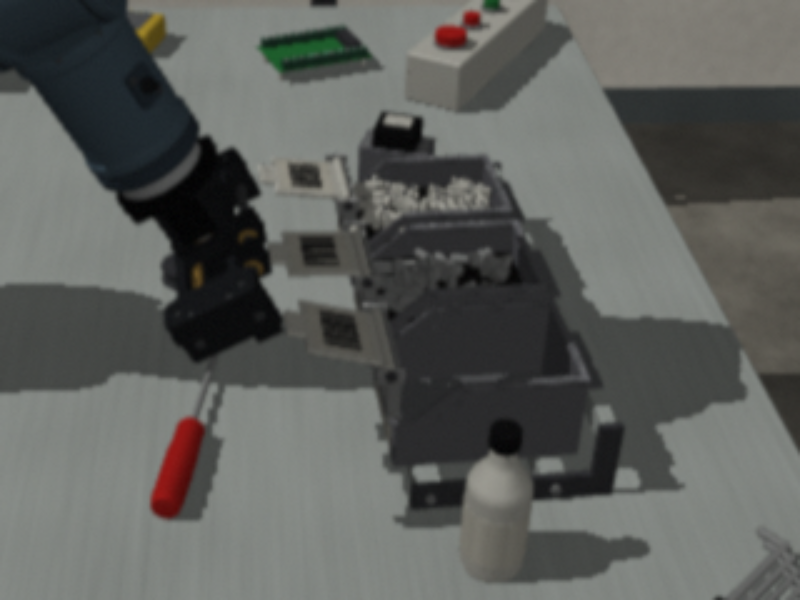

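The gripper is in front of the marker, clear of it, with the screwdriver well below. About 25° of pitch is feasible down here. I'll relax the pitch by 2–3° and descend in front of the tab.

```bash
python3 -m pendant '0 1.2 0 -4 2 -2 0;0 1.2 0 -3 2 -5 0;0 1.2 0 0 2 -6 0;0 1.2 0 0 2 -6 0;0 0 0 0 2 -5 0' ;python3 r.py 25
```

```text
clock: 7.02
tool_pos: [474.5, -142.7, 161.5]
tcp_rot: [[0.076, -0.923, 0.376], [-0.997, -0.06, 0.054], [-0.028, -0.379, -0.925]]
force: [-0.2, 0.5, -0.0]
finger_gap: 0.5
t 7.03 J [ 11.   24.7   6.4 129.8 -67.2  12.8  -5.1] TCP [ 474.5 -142.7  161.5] tip [ 498.6 -139.2  102.3] F [-0.2  0.5 -0. ]
z [ 0.376  0.054 -0.925] x [ 0.076 -0.997 -0.028]
25.0 turn [-1.4 -2.8 -1.1]
```

```bash
python3 -m pendant '-0.3 -0.6 -0.2 4 0 0 0;-0.3 -0.6 -0.2 4 0 0 0;-0.3 -0.6 -0.2 4 0 0 0;-0.3 -0.6 -0.2 4 0 0 0;-0.3 -0.6 -0.2 4 0 0 0' ;python3 r.py 30; python3 -c "
from h import *
snap('scene','sc1.png');cv2.imwrite('pics/sc1c.png',cv2.resize(cv2.imread('pics/sc1.png')[180:330,180:380],(800,600)))"
```

```text
clock: 7.65
tool_pos: [496.4, -145.1, 167.4]
tcp_rot: [[0.06, -0.908, 0.416], [-0.998, -0.053, 0.027], [-0.003, -0.417, -0.909]]
force: [-3.5, -0.1, 0.6]
finger_gap: 0.4
t 7.65 J [  9.6  25.1   6.8 128.6 -74.8  11.    0.8] TCP [ 496.4 -145.1  167.4] tip [ 523.  -143.3  109.3] F [-3.5 -0.1  0.6]
z [ 0.416  0.027 -0.909] x [ 0.06  -0.998 -0.003]
30.0 turn [ 0.2 -5.4 -0.1]
```

View pics/sc1c.png

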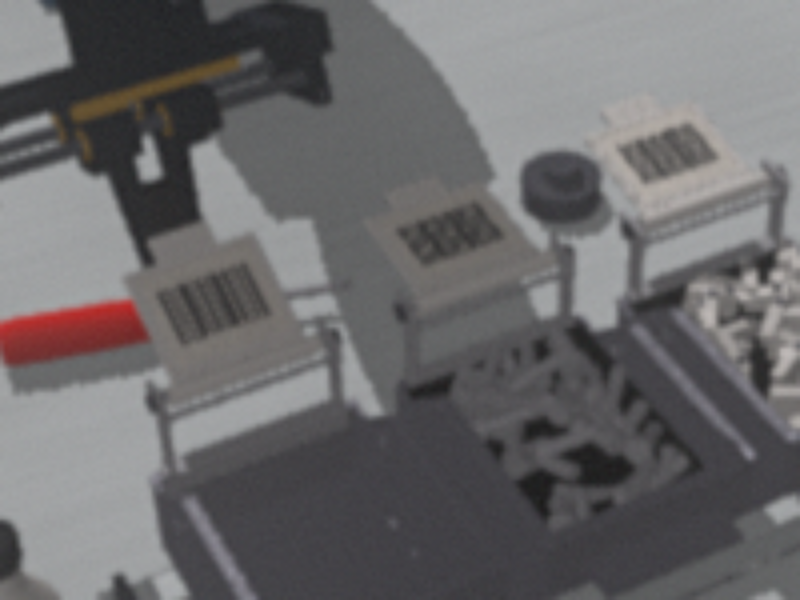

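Contact: about 3.5 N, finger behind the tab at crop (165,200). Now following the arc upward.

```bash
python3 -m pendant '0 -0.5 0 1 1 4 0;0 -0.5 0 1 1 5 0;0 -0.5 0 2 1 5 0;0 -0.5 0 2 1 5 0;0 -0.5 0 2 0 5 0' ;python3 r.py 30
```

```text
clock: 8.32
tool_pos: [505.1, -141.0, 192.3]
tcp_rot: [[0.061, -0.888, 0.455], [-0.998, -0.054, 0.028], [-0.0, -0.456, -0.89]]
force: [0.9, -0.0, -0.1]
finger_gap: 0.4
t 8.32 J [  8.7  22.3   7.3 128.6 -74.1  11.4  -0.4] TCP [ 505.1 -141.   192.3] tip [ 534.2 -139.2  135.4] F [ 0.9 -0.  -0.1]
z [ 0.455  0.028 -0.89 ] x [ 0.061 -0.998 -0.   ]
30.0 turn [ 0.2 -2.8 -0.2]
```

```bash
cat > th.py <<'E'
from h import *
import sys
c=snap('scene',sys.argv[1]);P=pts(c);im=c['image'].astype(int)
yv=np.array([-.0576,.998]);
b=P[...,:2]-np.array([600,-137]);X=b@np.array([.998,.0576]);Y=b@yv;Z=P[...,2]-106
k=(abs(Y)<36)&(np.hypot(X,Z)<95)&(np.hypot(X,Z)>20)&(im.min(2)>80)&(im.max(2)-im.min(2)<40)&(Z>-15)
a=np.arctan2(Z[k],-X[k]);print('n',k.sum(),'theta median',np.median(a).round(3),np.percentile(a,[10,90]).round(2))
E
python3 th.py sc2.png
```

```text
n 795 theta median 0.714 [0.67 0.78]
```

```bash
python3 -m pendant '0 0 0 6 0 5 0;0 0 0 6 0 5 0;0 0 0 6 0 4 0;0 0 0 7 1 4 0;0 0 0 7 1 3 0' ;python3 r.py 30; python3 th.py sc3.png;  python3 -m pendant '0 0 0 5 0 2 0;0 0 0 5 0 2 0;0 0 0 5 0 1 0;0 0 0 5 1 1 0;0 0 0 5 1 1 0' ;python3 r.py 30;  python3 th.py sc4.png
```

```text
clock: 9.0
tool_pos: [537.1, -139.2, 213.1]
tcp_rot: [[0.06, -0.888, 0.455], [-0.998, -0.054, 0.028], [-0.0, -0.456, -0.89]]
force: [-0.6, -0.7, -0.6]
finger_gap: 0.7
t 9.0 J [ -0.8  22.6  17.1 124.5 -63.1  15.9 -14. ] TCP [ 537.1 -139.2  213.1] tip [ 566.2 -137.4  156.2] F [-0.6 -0.7 -0.6]
z [ 0.455  0.028 -0.89 ] x [ 0.06  -0.998 -0.   ]
30.0 turn [ 0.2 -2.9 -0.2]
n 753 theta median 1.22 [1.17 1.27]
clock: 9.68
tool_pos: [562.2, -137.2, 219.9]
tcp_rot: [[0.06, -0.889, 0.455], [-0.998, -0.054, 0.028], [0.0, -0.456, -0.89]]
force: [-1.1, -0.7, -0.6]
finger_gap: 0.4
t 9.68 J [ -4.3  24.   20.5 121.3 -59.6  18.  -19.2] TCP [ 562.2 -137.2  219.9] tip [ 591.3 -135.5  163. ] F [-1.1 -0.7 -0.6]
z [ 0.455  0.028 -0.89 ] x [ 0.06  -0.998  0.   ]
30.0 turn [ 0.2 -2.9 -0.2]
n 559 theta median 1.641 [1.6  1.67]
```

Upright (≈1.6 rad). I'll carry it on over the pivot.

```bash
python3 -m pendant '0 0 0 6 0 -1 0;0 0 0 6 0 -1 0;0 0 0 6 1 -2 0;0 0 0 6 1 -2 0;0 0 0 6 0 -2 0' ;  python3 th.py sc5.png;  python3 -m pendant '0 0 0 4 0 -4 0;0 0 0 4 0 -4 0;0 0 0 4 1 -4 0;0 0 0 4 0 -4 0;0 0 0 3 0 -4 0' ;python3 r.py 30;  python3 th.py sc6.png
```

```text
clock: 10.35
tool_pos: [592.2, -135.0, 211.6]
tcp_rot: [[0.061, -0.889, 0.455], [-0.998, -0.054, 0.028], [-0.0, -0.455, -0.89]]
force: [-0.3, -0.2, 0.0]
finger_gap: 0.2
n 258 theta median 2.146 [1.82 2.17]
clock: 11.02
tool_pos: [611.0, -134.1, 191.6]
tcp_rot: [[0.061, -0.889, 0.455], [-0.998, -0.054, 0.028], [-0.0, -0.456, -0.89]]
force: [-0.6, 1.0, -0.2]
finger_gap: 0.4
t 11.03 J [ -3.2  30.5  18.1 115.5 -62.3  17.4 -18.6] TCP [ 611.  -134.1  191.6] tip [ 640.1 -132.3  134.6] F [-0.6  1.  -0.2]
z [ 0.455  0.028 -0.89 ] x [ 0.061 -0.998 -0.   ]
30.0 turn [ 0.2 -2.9 -0.2]
n 313 theta median 2.544 [1.84 2.6 ]
```

```bash
python3 -m pendant '0 0 0 3 0 -3 0;0 0 0 3 0 -3 0;0 0 0 3 0 -3 0;0 0 0 2 0 -3 0;0 0 0 2 0 -2 0' ;python3 th.py sc7.png;  python3 -m pendant '0 0 0 1 0 -1 0;0 0 0 1 0 -1 0;0 0 0 0 0 -1 0;0 0 0 0 0 -0.5 0;0 0 0 0 0 0 0' ;python3 r.py;  python3 th.py sc8.png
```

```text
clock: 11.7
tool_pos: [624.0, -134.2, 177.7]
tcp_rot: [[0.061, -0.889, 0.455], [-0.998, -0.054, 0.028], [-0.0, -0.456, -0.89]]
force: [0.2, 0.6, 0.5]
finger_gap: 0.6
n 487 theta median 2.921 [2.79 2.96]
clock: 12.38
tool_pos: [625.9, -134.2, 174.5]
tcp_rot: [[0.061, -0.888, 0.455], [-0.998, -0.054, 0.028], [-0.0, -0.456, -0.89]]
force: [1.1, -0.2, -0.1]
finger_gap: 0.6
t 12.38 J [ -1.7  33.1  16.  113.7 -64.3  16.3 -16.9] TCP [ 625.9 -134.2  174.5] tip [ 655.  -132.4  117.5] F [ 1.1 -0.2 -0.1]
z [ 0.455  0.028 -0.89 ] x [ 0.061 -0.998 -0.   ]
n 513 theta median 2.997 [2.88 3.03]
```

```bash
python3 -m pendant '0 0 0 0 0 -0.5 0;0 0 0 0 0 -0.5 0;0 0 0 0 0 -0.5 0;0 0 0 0 0 -0.5 0;0 0 0 0 0 0 0' ; python3 th.py sc9.png
```

```text
clock: 13.05
tool_pos: [625.8, -134.2, 172.4]
tcp_rot: [[0.061, -0.889, 0.455], [-0.998, -0.054, 0.028], [-0.0, -0.456, -0.89]]
force: [1.0, 0.1, -0.4]
finger_gap: 0.5
n 533 theta median 3.041 [2.95 3.08]
```

```bash
python3 -m pendant '0 0 0 0 0 -0.5 0;0 0 0 0 0 -0.5 0;0 0 0 0 0 -0.5 0;0 0 0 0 0 0 0;0 0 0 0 0 0 0' ; python3 th.py sc10.png
```

```text
clock: 13.72
tool_pos: [625.8, -134.2, 170.9]
tcp_rot: [[0.061, -0.889, 0.455], [-0.998, -0.054, 0.028], [-0.0, -0.456, -0.89]]
force: [-0.7, -1.1, -0.9]
finger_gap: 0.8
n 541 theta median 3.074 [2.94 3.11]
```

```bash
python3 -m pendant '0 0 0 0 0 -0.4 0;0 0 0 0 0 -0.4 0;0 0 0 0 0 -0.4 0;0 0 0 0 0 0 0;0 0 0 0 0 0 0' ; python3 th.py sc11.png
```

```text
clock: 14.4
tool_pos: [625.9, -134.2, 169.8]
tcp_rot: [[0.061, -0.888, 0.455], [-0.998, -0.054, 0.028], [-0.0, -0.456, -0.89]]
force: [0.3, 0.4, 0.5]
finger_gap: 0.3
n 541 theta median 3.09 [2.56 3.12]
```

```bash
python3 -m pendant '0 0 0 0 0 -0.3 0;0 0 0 0 0 -0.3 0;0 0 0 0 0 -0.3 0;0 0 0 0 0 0 0;0 0 0 0 0 0 0' ; python3 th.py sc12.png
```

```text
clock: 15.08
tool_pos: [626.0, -134.2, 169.2]
tcp_rot: [[0.061, -0.888, 0.455], [-0.998, -0.054, 0.028], [-0.0, -0.456, -0.89]]
force: [-0.5, 0.2, 5.3]
finger_gap: 0.5
n 535 theta median 3.092 [2.46 3.13]
```

The stop shows as 5.3 N upward. Now I'll lift away and look.

```bash
python3 -m pendant '0 0 0 0 0 3 0;0 0 0 -1 0 15 0;0 0 0 -3 0 30 0;0 0 0 -5 0 40 0;0 0 0 -5 0 40 0'; python3 -m pendant '0 0 0 -30 0 20 0;0 0 0 -20 0 10 0;0 0 0 0 0 0 0;0 0 0 0 0 0 0;0 0 0 0 0 0 0'; python3 th.py sc13.png
python3 - <<'E'
from h import *
c=np.load('pics/sc13.npz');c0=np.load('pics/scene0.npz')
for b in [(268,218,325,258),(322,200,380,240)]:
    u0,v0,u1,v1=b
    for d in(c0,c):
        g=d['image'][v0:v1,u0:u1];q=pts(d)[v0:v1,u0:u1].reshape(-1,3);k=(q[:,2]>90)&(q[:,2]<150)&(g.reshape(-1,3).min(1)>80);print(k.sum(),q[k].mean(0).round(1))
P=pts(c);b=P[...,:2]-np.array([600,-137]);X=b@np.array([.998,.0576]);Y=b@np.array([-.0576,.998])
k=(abs(Y)<28)&(X>15)&(X<62)&(abs(P[...,2]-108)<10)
s=np.linalg.lstsq(np.c_[X[k],Y[k],np.ones(k.sum())],P[...,2][k],rcond=None)[0];print('slope of face along x',s[0].round(3),k.sum())
cv2.imwrite('pics/sc13c.png',cv2.resize(c['image'][180:380,140:460],(800,500)))
E
```

```text
clock: 15.75
tool_pos: [611.1, -134.1, 297.4]
tcp_rot: [[0.06, -0.889, 0.453], [-0.998, -0.054, 0.028], [-0.0, -0.454, -0.891]]
force: [0.6, 0.4, 0.5]
finger_gap: 0.5
clock: 16.38
tool_pos: [562.3, -134.0, 326.2]
tcp_rot: [[0.061, -0.889, 0.454], [-0.998, -0.054, 0.027], [0.0, -0.455, -0.891]]
force: [0.4, 0.1, 0.0]
finger_gap: 0.3
n 690 theta median 3.084 [3.01 3.12]
1060 [564.5 -13.7 109.8]
994 [565.4 -14.6 109.7]
1021 [557.4 110.3 112.1]
1016 [557.4 110.6 112.1]
slope of face along x -0.008 597
```

View pics/sc13c.png

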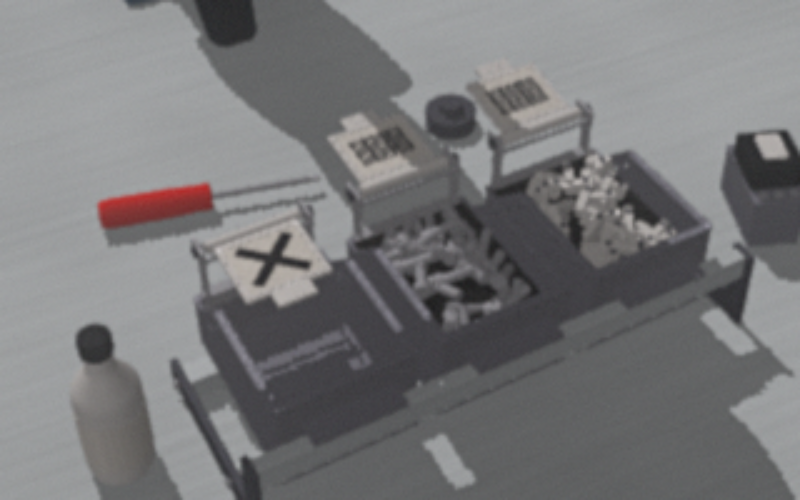

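The cross shows at crop (273,258). The marker lies flat with a face slope of -0.008, and everything else is in place.

```bash
python3 -c "
from cell import env
print(env.finish_job())"
```

```text
the job is handed in; nothing more can be done
None
```

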